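# Gauge two shaft sleeves and hold up the one that fits

## Task

Two aluminium sleeves for a stirrer shaft look alike from outside, but only the one with the wide bore passes over the gauge pin: put the one that does not fit into the shallow tray and leave it there, and slide the one that fits down the gauge pin until it sits fully home on the round base. Then draw that sleeve up off the pin, tip it over to about 45 degrees so that its bore can be inspected, and finish while still holding it so in the gripper, motionless, touching nothing else and at least 12 cm above the bench. Leave everything else where it is.

Things in the scene. Friction and masses are not known exactly. Their poses are not given: they have to be found in the camera images.
- sleeve_a: the sleeve that fits: upright aluminium tube, 38 mm outside diameter, 55 mm tall, through bore 20 mm wide; origin at the centre of its lower end, z along the bore; 0.1 to 0.16 kg, loose. Same outside as the other sleeve: only the bore differs (wide hole, thin wall)
- sleeve_b: the sleeve that does not fit: same aluminium tube, 38 mm outside diameter, 55 mm tall, but its bore is only 10 mm (small hole, thick wall); origin at the centre of its lower end, z along the bore; loose
- gauge: gauge pin stand, fixed to the bench: a dark round base 84 mm across and 15 mm thick with a bright upright pin in its middle, 17 mm diameter, 45 mm tall above the base, the top 7 mm tapering to 10 mm; origin at the centre of the base's underside, on the pin's axis, z up. A sleeve that fits has about 1.5 mm of play all round and goes down until its lower end rests on the base, which hides the pin; one that does not fit stays on the pin's tip
- gauge_tip (a point): centre of the top of the gauge pin, 60 mm above the bench
- gauge_seat (a point): centre of the top face of the gauge's round base, 15 mm above the bench, on the pin's axis: where the lower end of a sleeve rests when home
- tray: shallow open square grey tray, fixed to the bench, 120 x 120 mm outside, 22 mm tall, walls 4 mm, floor about 4 mm thick; origin at the centre of its underside, sides along its x and y
- rubber_stopper: bystander, to be left alone: cream rubber stopper, 35 mm wide, 28 mm tall; origin at the centre of its underside
- tape_roll: bystander, to be left alone: roll of label tape lying flat, 66 mm across, 18 mm tall; origin at the centre of its underside
- test_strip_box: bystander, to be left alone: small flat box, 38 x 82 x 20 mm; origin at the centre of its underside
- timer: bystander, to be left alone: flat white timer, 66 x 62 x 14 mm; origin at the centre of its underside
- tweezers: bystander, to be left alone: steel tweezers lying flat, 12 x 124 x 10 mm; origin at the centre of its underside
- wash_bottle: bystander, to be left alone: white squeeze bottle with a bent spout, 183 mm tall; origin at the centre of its underside
- bottle_salt: bystander, to be left alone: white reagent bottle with a screw cap, 62 mm wide, 125 mm tall; origin at the centre of its underside
- bottle_buffer: bystander, to be left alone: white reagent bottle with a screw cap, 54 mm wide, 130 mm tall; origin at the centre of its underside
- cylinder_100: bystander, to be left alone: clear measuring cylinder with a six-sided foot, 188 mm tall; origin at the centre of its underside
- sleeve_a_top (a point): centre of the upper end of the wide-bore sleeve, 55 mm from its origin along its z
Mind the look-alikes: they are no part of the job. Of the things like the tray, leave any that is black; of the rest the larger one is meant.

How it is judged (in metres and radians):
On the way:
1. the wide-bore sleeve is fully home on the gauge pin (horizontal distance between sleeve_a and gauge_seat below 0.004 m and z of sleeve_a in the frame of gauge_seat below 0.003 m and angle between sleeve_a's own z axis and vertical below 0.06 rad), for 0.2 s.
At the end, for the whole second after the job is handed in: The wide-bore sleeve is held in the fingers, tipped 30 to 60 degrees from upright, both its ends more than 100 mm above the bench, motionless and touching nothing but the gripper; the narrow-bore sleeve lies or stands inside the tray, let go and at rest (angle between sleeve_a's own z axis and vertical between 0.52 and 1.05 rad and height (world z) of each of sleeve_a, sleeve_a_top above 0.1 m and contact force between sleeve_a and the fingers above 1 N and contact force between sleeve_a and gauge below 0.1 N and contact force between sleeve_a and sleeve_b below 0.1 N and contact force between sleeve_a and tray below 0.1 N and contact force between sleeve_a and wash_bottle below 0.1 N and contact force between sleeve_a and bottle_salt below 0.1 N and contact force between sleeve_a and bottle_buffer below 0.1 N and contact force between sleeve_a and cylinder_100 below 0.1 N and linear speed of each of sleeve_a, sleeve_b below 0.03 m/s and angular speed of sleeve_a below 0.3 rad/s and x of sleeve_b in the frame of tray between -0.058 and 0.058 m and y of sleeve_b in the frame of tray between -0.058 and 0.058 m and height (world z) of sleeve_b below 0.03 m and contact force between sleeve_b and the fingers below 0.1 N); the arm keeps its last pose, push and grip.
It fails at once if a bystander is moved by more than 30 mm (distance of any of rubber_stopper, tape_roll, test_strip_box, timer, tweezers, wash_bottle, bottle_salt, bottle_buffer, cylinder_100 from where it was at the start of the episode above 0.03 m).
It also fails if it takes over 72 s, if anything falls off the work surface, if the arm or the gripper's body presses on something with over 40 N, if the wrist force passes 120 N, or if a joint passes its speed limit or range.

## Robot

A 6-joint arm with a two-finger parallel gripper is mounted at the origin on a cart in front of the work surface, level with it; the furniture and walls round the work are solid. World frame = base frame: x ahead of the robot, y to its left, z up, the work surface at z = 0. Lengths are in mm, angles in rad, forces in N, time in s.
With the tool pointing down it reaches from about 325 to 850 mm from the base axis. Payload 15.5 kg.
Tool frame: the origin (TCP) lies at the very end of the fingers, on their centre line; the grasp point (between the pads) lies 19 mm behind it; z points along the fingers, y is the line along which they close (so a half turn about z gives the same grasp; the last joint's range is limited). The gripper opens to 91 mm and grips with 3 to 60 N. Pads are 32 mm wide; open, the fingers measure 118 mm over their backs; the gripper's body (76 mm by 178 mm) begins 60 mm behind the grasp point.
Start: joints at [-1.337, 0.494, 1.345, -0, 1.302, -0.096], TCP at [201.818, -591.52, 213.915] pointing down, gripper open.
Joint ranges: [-2.91, 2.91], [-0.82, 2.16], [0.22, 2.67], [-1.22, 4.37], [0.12, 2.79], [-3.08, 3.08]. Speed limits (rad/s): [1.89, 1.89, 2.57, 3.01, 3.01, 3.01].

## Interface

Orientations are given as a 3x3 rotation matrix whose columns are the frame's x, y, z axes.
In Python, from cell import r, cams, nets gives the robot as it stands.
- The arm moves only by the tool jog_arm, never from a script. Its argument "motion" is a list of rows, each an object of numbers: "dx", "dy", "dz": the shift along the tool's x, y, z in cm; "spin": the turn about the tool's z in rad; "jaw": the closure, from 0 (fully open) to 1 (shut). In form: [{"dx": .., "dy": .., "dz": .., "spin": .., "jaw": ..}, ...]. A call has 1 to 5 rows; each row is the pose to reach, as a shift and turn from the pose commanded when the call began, along the tool's axes at that moment; what a row does not reach only later rows make up. A row lasts 1/12 s, in which the tool goes at most 41.7 mm and 7.16 degrees, less where a joint would pass 70% of its speed; a pose out of reach is approached as far as the arm can. A call with a gripper value outside its range is refused whole. The fingers move at their own pace and stop on an object; the grip force is fixed at half the most. Time passes only in rows, so rows that repeat a pose let the fingers close. It gives the time, the measured TCP pose, the force, the opening and the grip force at its end, in the units of the state.
- r.sense(): the state, without advancing time (a new reading comes with each control period).
- cams.read_camera(name): name is "side" or "top"; returns the picture (480x640x3 uint8, red, green, blue); there is no depth.
- cams.get_calibration(name): a dict with "mtx" (3x3 intrinsics, pixels), "rvec" (rotation vector, rad) and "tvec" (3), from world to camera coordinates, as OpenCV has them. Camera axes: x right, y down, z forward; pixel columns grow to the right and rows downward; lengths in mm; the calibration is good to about 2 mm. A picture is of the moment at which its call begins. get_calibration takes no time and is no camera call.
- r.close_job(): hands the job in; it is judged then, once.
Trained networks look in the newest picture that a camera, given by its name, has taken for a name from the list of things; names that differ only in an ending like _2 or _b are one class to them, and where a whole thing is asked for, a point or a joint stands for the part that bears it (a point fixed in the world has none). Each returns a list of dicts, best first, with "confidence" (0 to 1); they miss things now and then, are a little off and sometimes report something else, mostly with a low value. They report only what shows in the picture. A call takes as long as a camera call. They do not tell look-alikes from the thing itself.
- nets.boxes_of(camera, target): "location" ([x, y, z] in mm, in world coordinates, good to about 4 mm: the middle of the surface that is visible of it).
The state is a dict: "time": time; "qpos": joint angles; "qd": joint speeds; "tau": joint torques, N m; "eef_pos": TCP position; "tcp_rot": TCP orientation; "force": force on the tool from outside, world axes, zero at the start; "ft_torque": the same for the moment, N m; "opening": opening from 0.0 (shut) to 1.0 (fully open); "finger_force": force on a finger pad.
Only numpy, scipy, OpenCV 4.12 (cv2) and the standard library are available. Lean on these libraries where they do the work, as an engineer would, in place of code of your own. Each camera call takes 0.05 s, during which the arm holds its last target. There are 200 camera calls.

## Working session

There is one attempt and no reset: what is moved stays moved. The work goes in short steps, Python scripts to look and compute and a tool call to move; the robot and the scene stay as the last step left them, time stands still between calls to the robot, and variables do not carry over. Pictures are saved under pics/ and viewed, at most 10 in all, crops included, and the job is handed in when it is done.

Besides the shell and the picture viewer there is one more tool, called after "Call:" by a JSON object that holds its "api" and its "payload", one argument or row to a line. jog_arm: Moves the arm, as the interface text tells. Its arguments: {"type":"object","properties":{"motion":{"type":"array"}},"required":["motion"]}

```bash
mkdir -p pics; cat > h.py <<'E'
import numpy as np, cv2
from cell import r, cams, nets
def cal(n):
    c=cams.get_calibration(n); R=cv2.Rodrigues(np.array(c['rvec'],float))[0]
    return np.array(c['mtx'],float),R,np.array(c['tvec'],float).ravel()
def proj(n,p):
    K,R,t=cal(n); q=K@(R@np.array(p,float)+t); return q[:2]/q[2]
def atz(n,uv,z):
    K,R,t=cal(n); d=R.T@np.linalg.solve(K,[uv[0],uv[1],1.]); c=-R.T@t
    return c+d*(z-c[2])/d[2]
def tri(u1,u2,a='side',b='top'):
    A=[];B=[]
    for n,u in((a,u1),(b,u2)):
        K,R,t=cal(n); d=R.T@np.linalg.solve(K,[u[0],u[1],1.]); d/=np.linalg.norm(d); P=np.eye(3)-np.outer(d,d)
        A.append(P);B.append(P@(-R.T@t))
    return np.linalg.lstsq(np.vstack(A),np.hstack(B),rcond=None)[0]
def shot(n,f):
    im=cams.read_camera(n); cv2.imwrite('pics/'+f,im[:,:,::-1]); return im
E
python3 - <<'E'
from h import *
np.set_printoptions(precision=1,suppress=True)
for c in('top','side'):
    shot(c,c+'0.png'); K,R,t=cal(c); print(c,-R.T@t,K[0,0])
    for n in('sleeve_a','gauge','tray','wash_bottle','bottle_salt','bottle_buffer','cylinder_100'):
        for d in nets.boxes_of(c,n):
            print(c,n,round(d['confidence'],2),np.array(d['location']),proj(c,d['location']))
E
```

```text
top [ 462.8   94.2 1282.4] 511.24756211054284
top sleeve_a 0.67 [ 517.9 -174.1   54.5] [437.5 254. ]
top sleeve_a 0.66 [ 447.8 -281.3   52.7] [483.2 282.3]
top sleeve_a 0.39 [ 634.9 -219.4   25.9] [451.5 206.9]
top gauge 0.61 [481.8 226.7  13.6] [272.7 273. ]
top tray 0.78 [397.1 -28.3  -0.7] [375.9 304.8]
top tray 0.64 [366.1 344.2  -1.5] [227.  320.5]
top tray 0.6 [562.7  24.5   1. ] [353.1 239. ]
top tray 0.52 [354.3 118.1  13.1] [317.5 323.8]
top tray 0.16 [483.7 221.9  15.3] [274.5 272.1]
top wash_bottle 0.83 [733.2 -93.9 113.4] [404.9 160.6]
top wash_bottle 0.68 [565.3  26.3   1.3] [352.3 238. ]
top wash_bottle 0.46 [ 447.8 -283.7   55.3] [484.5 282.3]
top wash_bottle 0.33 [481.1 220.6  15.8] [275.  273.2]
top bottle_salt 0.89 [720.2  32.4  96. ] [350.1 169. ]
top bottle_salt 0.57 [ 377.3 -210.6   12.1] [450.6 311.5]
top bottle_buffer 0.79 [538.3 486.3  94.8] [157.4 250.7]
top cylinder_100 0.79 [ 728.6 -230.8   76.9] [460.  164.7]
top cylinder_100 0.54 [481.9 220.1  13.9] [275.3 272.9]
side [ 548.3 -870.3  749.2] 487.69966935550985
side sleeve_a 0.96 [ 448.1 -297.5   39.1] [249.4 374.3]
side sleeve_a 0.9 [ 517.7 -188.8   46.8] [287.8 325.7]
side gauge 0.62 [484.2 216.3  17.3] [275.7 223.7]
side tray 0.93 [567.4  37.1   4.6] [309.2 268.6]
side tray 0.92 [368.5 345.2   1.9] [237.1 204.8]
side tray 0.91 [394.6 -24.6   5.1] [234.9 288.4]
side tray 0.68 [ 448.6 -301.7   40.4] [249.5 375.7]
side tray 0.54 [545.3 471.5  66.9] [296.3 162.7]
side wash_bottle 0.93 [ 733.8 -125.5  108.3] [393.7 276.9]
side wash_bottle 0.53 [ 375.1 -221.    14.7] [215.6 352.2]
side bottle_salt 0.96 [724.4  11.1  84.8] [378.1 245.9]
side bottle_salt 0.34 [363.  102.7   8.4] [226.5 253.9]
side bottle_buffer 0.7 [545.1 472.1  64.3] [296.3 163.4]
side bottle_buffer 0.68 [ 448.6 -296.5   37.8] [249.8 374.3]
```

View pics/top0.png

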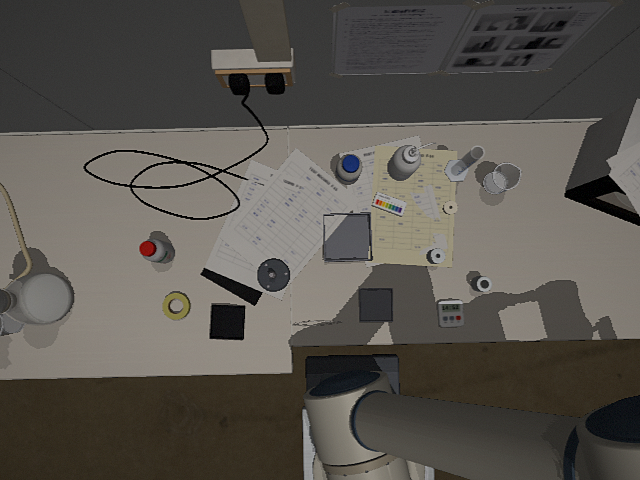

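View pics/side0.png

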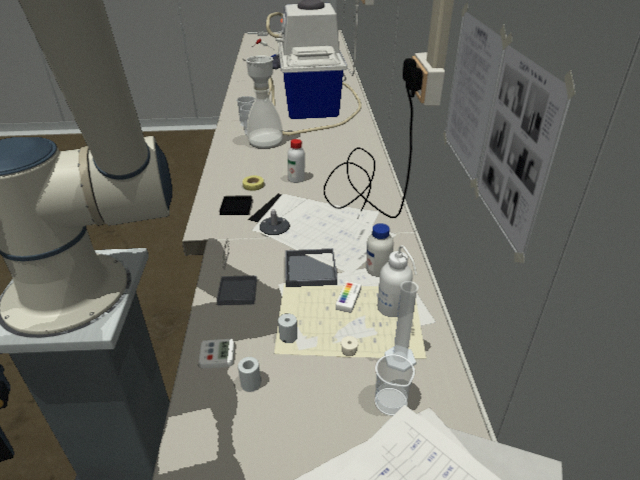

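```bash
python3 - <<'E'
import cv2,numpy as np
t=cv2.imread('pics/top0.png');s=cv2.imread('pics/side0.png')
f=lambda im,x,y,w,h:cv2.resize(im[y:y+h,x:x+w],(400,300),interpolation=cv2.INTER_CUBIC)
a=np.vstack([np.hstack([f(t,420,230,80,60),f(s,228,300,80,60).copy()]),np.hstack([f(t,240,245,80,60),f(s,236,185,80,60)])])
cv2.imwrite('pics/crop0.png',a)
E
```

```text
(no output)
```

View pics/crop0.png

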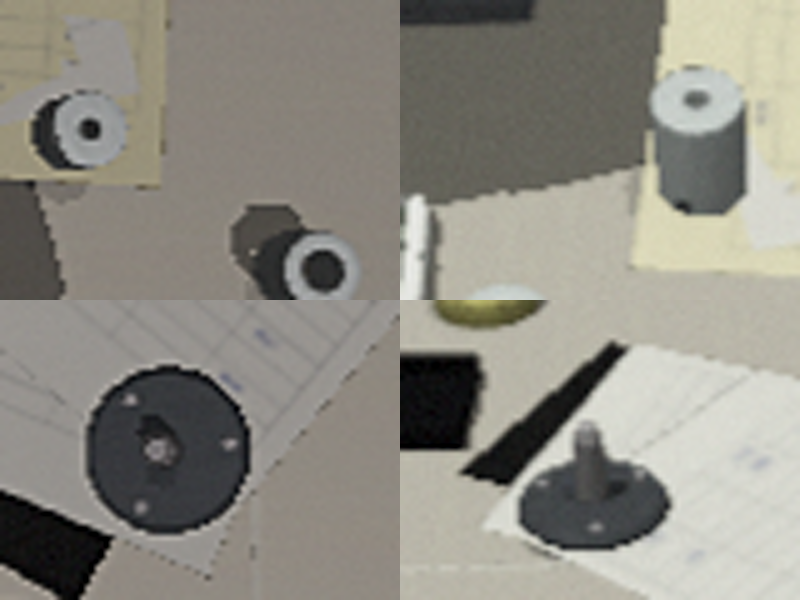

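The top view shows the narrow-bore sleeve (sleeve_b) at about (438,256) and the wide-bore one (sleeve_a) at about (484,284). The gauge is at (273,274), with its pin tip at (271,275).

There are three trays. The black one at (227,321) is excluded. Of the two grey ones, (376,305) is smaller and (347,237) is larger (about 50 px, or 120 mm), so (347,237) is the one meant. The crop confirms the small hole at (438,256) and the wide hole at (484,284).

```bash
python3 - <<'E'
from h import *
np.set_printoptions(precision=1,suppress=True)
s=cv2.imread('pics/side0.png');t=cv2.imread('pics/top0.png')
g=lambda im:cv2.cvtColor(im,cv2.COLOR_BGR2GRAY)
def ring(im,u,v,w=16,th=170):
    m=(g(im)[v-w:v+w,u-w:u+w]>th)
    hsv=cv2.cvtColor(im,cv2.COLOR_BGR2HSV)[v-w:v+w,u-w:u+w]; m&=(hsv[...,1]<30)
    n,l,st,c=cv2.connectedComponentsWithStats(m.astype(np.uint8))
    return [(c[i]+[u-w,v-w],st[i]) for i in range(1,n) if st[i][4]>15]
for nm,im,u,v in(('a',t,484,284),('b',t,438,256),('a',s,248,364),('b',s,287,320)): print(nm,ring(im,u,v))
print('b top',tri((287,319.8),(437.6,255.4)),'a top',tri((248.5,363),(484,283.2)),'tip',tri((272.8,209.6),(271,274.6)))
# gauge base & tray corners by plane
print('base', atz('top',(273.2,274.7),15))
for p in((324,214),(371,213),(371.5,261.5),(323,260.5)): print('tray corner',atz('top',p,22))
st=r.sense(); print(st['tcp_rot'],st['eef_pos'],st['opening'])
E
```

```text
a []
b []
a [(array([247.7, 359.7]), array([  0,   0,  32,  32, 619], dtype=int32))]
b [(array([287.1, 319.4]), array([  8,   9,  18,  14, 170], dtype=int32)), (array([299.3, 332.4]), array([27, 23,  5,  9, 25], dtype=int32))]
b top [ 515.5 -175.4   49.5] a top [ 446.2 -283.1   52.6] tip [478.  226.3  56. ]
base [477.4 225.3  15. ]
tray corner [624.9  96.1  22. ]
tray corner [624.8 -20.5  22. ]
tray corner [504.5 -18.3  22. ]
tray corner [509.6 101.1  22. ]
[[ 0.9  0.3 -0. ]
 [ 0.3 -0.9 -0. ]
 [-0.   0.  -1. ]] [ 201.8 -591.5  213.9] 0.9986295474872212
```

Call:
{"api": "jog_arm", "payload": {
  "motion": [
    {"dx": 43.3, "dy": -29.1, "dz": 4, "spin": 0.33, "jaw": 0},
    {"dx": 43.3, "dy": -29.1, "dz": 4, "spin": 0.33, "jaw": 0},
    {"dx": 43.3, "dy": -29.1, "dz": 4, "spin": 0.33, "jaw": 0},
    {"dx": 43.3, "dy": -29.1, "dz": 4, "spin": 0.33, "jaw": 0},
    {"dx": 43.3, "dy": -29.1, "dz": 4, "spin": 0.33, "jaw": 0}
  ]
}}

```text
time: 1.22
eef_pos: [326.9, -426.5, 198.1]
tcp_rot: [[1.0, -0.002, 0.0], [-0.002, -1.0, -0.0], [0.0, 0.0, -1.0]]
force: [1.5, -0.2, 0.8]
opening: 0.999
finger_force: 0.0
```

```bash
cat > go.py <<'E'
import sys
from h import *
def go(x,y,z,yaw=0):
    s=r.sense(); R=np.array(s['tcp_rot']); p=np.array(s['eef_pos'])
    d=R.T@(np.array([x,y,z])-p)/10; w=np.arctan2(R[1,0],R[0,0])
    sp=(w-yaw+np.pi)%(2*np.pi)-np.pi
    print('t',round(s['time'],2),'at',p.round(1),'yaw',round(w,3),'q',np.round(s['qpos'],2),'F',np.round(s['force'],1),'op',round(s['opening'],3),'ff',round(s['finger_force'],1)); print('dx dy dz',d.round(2),'spin',round(sp,3))
if __name__=='__main__': go(*map(float,sys.argv[1:]))
E
python3 go.py 517 -175 150
```

```text
t 1.22 at [ 326.9 -426.5  198.1] yaw -0.002 q [-1.03  0.39  1.58  0.    1.17  0.55] F [ 1.5 -0.2  0.8] op 0.999 ff 0.0
dx dy dz [ 18.95 -25.2    4.81] spin -0.002
```

Call:
{"api": "jog_arm", "payload": {
  "motion": [
    {"dx": 19, "dy": -25.2, "dz": 4.8, "jaw": 0},
    {"dx": 19, "dy": -25.2, "dz": 4.8, "jaw": 0},
    {"dx": 19, "dy": -25.2, "dz": 4.8, "jaw": 0},
    {"dx": 19, "dy": -25.2, "dz": 4.8, "jaw": 0},
    {"dx": 19, "dy": -25.2, "dz": 4.8, "jaw": 0}
  ]
}}

```text
$.motion[0]: bad value
```

```bash
python3 go.py 517 -175 65
```

```text
t 1.22 at [ 326.9 -426.5  198.1] yaw -0.002 q [-1.03  0.39  1.58  0.    1.17  0.55] F [ 1.5 -0.2  0.8] op 0.999 ff 0.0
dx dy dz [ 18.95 -25.2   13.31] spin -0.002
```

All five fields are needed in every row, so I'll include `spin`.

Call:
{"api": "jog_arm", "payload": {
  "motion": [
    {"dx": 19, "dy": -25.2, "dz": 4.8, "spin": 0, "jaw": 0},
    {"dx": 19, "dy": -25.2, "dz": 4.8, "spin": 0, "jaw": 0},
    {"dx": 19, "dy": -25.2, "dz": 4.8, "spin": 0, "jaw": 0},
    {"dx": 19, "dy": -25.2, "dz": 4.8, "spin": 0, "jaw": 0},
    {"dx": 19, "dy": -25.2, "dz": 4.8, "spin": 0, "jaw": 0}
  ]
}}

```text
time: 1.63
eef_pos: [451.3, -262.1, 166.8]
tcp_rot: [[1.0, -0.001, 0.0], [-0.001, -1.0, -0.0], [0.0, 0.0, -1.0]]
force: [0.3, -0.8, -0.1]
opening: 1.003
finger_force: 0.0
```

```bash
python3 go.py 517 -175 65
```

```text
t 1.63 at [ 451.3 -262.1  166.8] yaw -0.001 q [-0.64  0.41  1.66  0.    1.08  0.93] F [ 0.3 -0.8 -0.1] op 1.003 ff 0.0
dx dy dz [ 6.55 -8.72 10.18] spin -0.001
```

Call:
{"api": "jog_arm", "payload": {
  "motion": [
    {"dx": 6.6, "dy": -8.7, "dz": 0, "spin": 0, "jaw": 0},
    {"dx": 6.6, "dy": -8.7, "dz": 0, "spin": 0, "jaw": 0},
    {"dx": 6.6, "dy": -8.7, "dz": 4, "spin": 0, "jaw": 0},
    {"dx": 6.6, "dy": -8.7, "dz": 8, "spin": 0, "jaw": 0},
    {"dx": 6.6, "dy": -8.7, "dz": 9, "spin": 0, "jaw": 0}
  ]
}}

```text
time: 2.05
eef_pos: [515.7, -174.4, 72.9]
tcp_rot: [[1.0, 0.002, -0.003], [0.002, -1.0, 0.002], [-0.003, -0.002, -1.0]]
force: [-1.5, 0.8, -1.5]
opening: 1.001
finger_force: 0.0
```

```bash
python3 go.py 517 -175 22; python3 - <<'E'
from h import *
a=shot('side','s1.png')[250:400,190:390]; b=cams.read_camera('top')[190:340,340:540]
cv2.imwrite('pics/c1.png',cv2.resize(np.hstack([a,b]),(800,300),interpolation=cv2.INTER_CUBIC)[:,:,::-1])
E
```

```text
t 2.05 at [ 515.7 -174.4   72.9] yaw 0.002 q [-0.44  0.57  1.69  0.    0.89  1.13] F [-1.5  0.8 -1.5] op 1.001 ff 0.0
dx dy dz [0.15 0.07 5.09] spin 0.002
```

View pics/c1.png

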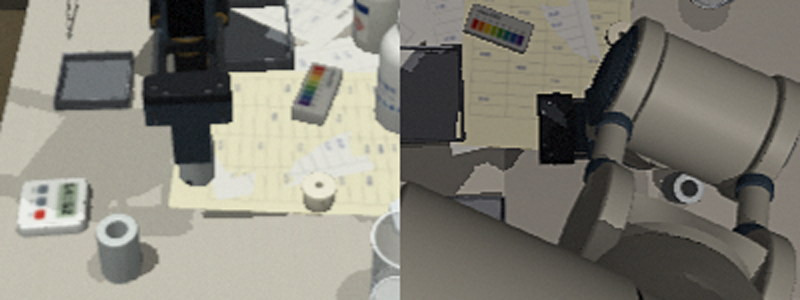

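The finger (crop 193,150) stands in line with sleeve_b (197,175), so I'll go down and grip.

Call:
{"api": "jog_arm", "payload": {
  "motion": [
    {"dx": 0.1, "dy": 0, "dz": 2.5, "spin": 0, "jaw": 0},
    {"dx": 0.1, "dy": 0, "dz": 4.6, "spin": 0, "jaw": 0},
    {"dx": 0.1, "dy": 0, "dz": 4.6, "spin": 0, "jaw": 1},
    {"dx": 0.1, "dy": 0, "dz": 4.6, "spin": 0, "jaw": 1},
    {"dx": 0.1, "dy": 0, "dz": 4.6, "spin": 0, "jaw": 1}
  ]
}}

```text
time: 2.57
eef_pos: [518.3, -177.5, 32.5]
tcp_rot: [[1.0, -0.002, 0.002], [-0.002, -1.0, -0.001], [0.002, 0.001, -1.0]]
force: [0.2, 0.1, 0.9]
opening: 0.812
finger_force: 0.0
```

Call:
{"api": "jog_arm", "payload": {
  "motion": [
    {"dx": 0, "dy": 0, "dz": 0, "spin": 0, "jaw": 1},
    {"dx": 0, "dy": 0, "dz": 0, "spin": 0, "jaw": 1},
    {"dx": 0, "dy": 0, "dz": 0, "spin": 0, "jaw": 1},
    {"dx": 0, "dy": 0, "dz": 0, "spin": 0, "jaw": 1},
    {"dx": 0, "dy": 0, "dz": 0, "spin": 0, "jaw": 1}
  ]
}}

```text
time: 2.98
eef_pos: [517.6, -176.9, 31.2]
tcp_rot: [[1.0, -0.001, 0.0], [-0.001, -1.0, -0.0], [0.0, 0.0, -1.0]]
force: [0.1, 0.2, -0.1]
opening: 0.442
finger_force: 0.0
```

```bash
python3 go.py 555 35 40
```

```text
t 2.98 at [ 517.6 -176.9   31.2] yaw -0.001 q [-0.44  0.63  1.72  0.    0.79  1.13] F [ 0.1  0.2 -0.1] op 0.442 ff 0.0
dx dy dz [  3.72 -21.2   -0.89] spin -0.001
```

Call:
{"api": "jog_arm", "payload": {
  "motion": [
    {"dx": 0, "dy": 0, "dz": 0, "spin": 0, "jaw": 1},
    {"dx": 0, "dy": 0, "dz": 0, "spin": 0, "jaw": 1},
    {"dx": 0, "dy": 0, "dz": 0, "spin": 0, "jaw": 1},
    {"dx": 0, "dy": 0, "dz": -3, "spin": 0, "jaw": 1},
    {"dx": 0, "dy": 0, "dz": -6, "spin": 0, "jaw": 1}
  ]
}}

```text
time: 3.4
eef_pos: [516.2, -176.3, 90.2]
tcp_rot: [[1.0, -0.001, -0.004], [-0.001, -1.0, 0.002], [-0.004, -0.002, -1.0]]
force: [0.6, -0.5, -0.3]
opening: 0.412
finger_force: 30.0
```

```bash
python3 go.py 555 35 40
```

```text
t 3.4 at [ 516.2 -176.3   90.2] yaw -0.001 q [-0.44  0.54  1.67 -0.    0.93  1.13] F [ 0.6 -0.5 -0.3] op 0.412 ff 30.0
dx dy dz [  3.87 -21.12   5.05] spin -0.001
```

Call:
{"api": "jog_arm", "payload": {
  "motion": [
    {"dx": 4.4, "dy": -21.1, "dz": 0, "spin": 0, "jaw": 1},
    {"dx": 4.4, "dy": -21.1, "dz": 0, "spin": 0, "jaw": 1},
    {"dx": 4.4, "dy": -21.1, "dz": 0, "spin": 0, "jaw": 1},
    {"dx": 4.4, "dy": -21.1, "dz": 0, "spin": 0, "jaw": 1},
    {"dx": 4.4, "dy": -21.1, "dz": 0, "spin": 0, "jaw": 1}
  ]
}}

```text
time: 3.82
eef_pos: [560.2, 28.9, 90.8]
tcp_rot: [[1.0, -0.002, -0.0], [-0.002, -1.0, 0.0], [-0.0, -0.0, -1.0]]
force: [1.2, -0.6, -1.0]
opening: 0.413
finger_force: 30.0
```

Call:
{"api": "jog_arm", "payload": {
  "motion": [
    {"dx": 0, "dy": 0, "dz": 0, "spin": 0, "jaw": 1},
    {"dx": 0, "dy": 0, "dz": 2, "spin": 0, "jaw": 1},
    {"dx": 0, "dy": 0, "dz": 4, "spin": 0, "jaw": 1},
    {"dx": 0, "dy": 0, "dz": 5, "spin": 0, "jaw": 1},
    {"dx": 0, "dy": 0, "dz": 5.2, "spin": 0, "jaw": 1}
  ]
}}

```text
time: 4.23
eef_pos: [559.0, 27.0, 37.1]
tcp_rot: [[1.0, -0.001, -0.003], [-0.001, -1.0, 0.0], [-0.003, -0.0, -1.0]]
force: [-1.4, 0.3, -2.0]
opening: 0.414
finger_force: 30.0
```

```bash
python3 go.py 560 35 36; python3 - <<'E'
from h import *
a=shot('side','s2.png')[190:340,220:420]; b=shot('top','t2.png')[150:300,260:460]
cv2.imwrite('pics/c2.png',cv2.resize(np.hstack([a,b]),(800,300),interpolation=cv2.INTER_CUBIC)[:,:,::-1])
E
```

```text
t 4.23 at [559.   27.   37.1] yaw -0.001 q [-0.06  0.64  1.68 -0.    0.83  1.51] F [-1.4  0.3 -2. ] op 0.414 ff 30.0
dx dy dz [ 0.1  -0.8   0.11] spin -0.001
```

View pics/c2.png

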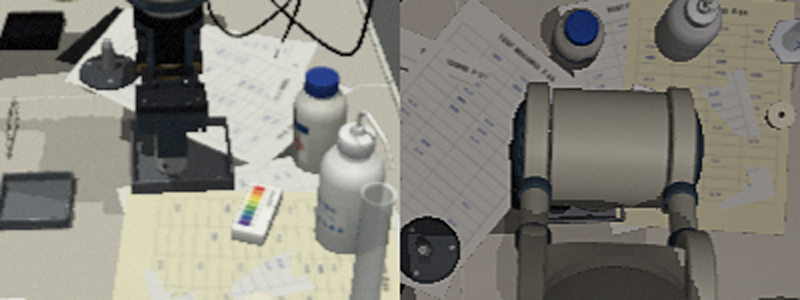

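The crop shows sleeve_b standing inside the large grey tray at crop (168,165), away from its walls. I'll release it and rise.

Call:
{"api": "jog_arm", "payload": {
  "motion": [
    {"dx": 0, "dy": 0, "dz": 0.15, "spin": 0, "jaw": 1},
    {"dx": 0, "dy": 0, "dz": 0.15, "spin": 0, "jaw": 0},
    {"dx": 0, "dy": 0, "dz": 0.15, "spin": 0, "jaw": 0},
    {"dx": 0, "dy": 0, "dz": 0.15, "spin": 0, "jaw": 0},
    {"dx": 0, "dy": 0, "dz": 0.15, "spin": 0, "jaw": 0}
  ]
}}

```text
time: 4.75
eef_pos: [560.5, 26.9, 37.8]
tcp_rot: [[1.0, -0.001, 0.001], [-0.001, -1.0, -0.0], [0.001, 0.0, -1.0]]
force: [-1.0, -0.9, -0.6]
opening: 0.677
finger_force: 0.0
```

Call:
{"api": "jog_arm", "payload": {
  "motion": [
    {"dx": 0, "dy": 0, "dz": 0, "spin": 0, "jaw": 0},
    {"dx": 0, "dy": 0, "dz": -2, "spin": 0, "jaw": 0},
    {"dx": 0, "dy": 0, "dz": -6, "spin": 0, "jaw": 0},
    {"dx": 0, "dy": 0, "dz": -9, "spin": 0, "jaw": 0},
    {"dx": 0, "dy": 0, "dz": -9, "spin": 0, "jaw": 0}
  ]
}}

```text
time: 5.17
eef_pos: [563.2, 26.9, 132.9]
tcp_rot: [[1.0, -0.001, 0.008], [-0.001, -1.0, -0.0], [0.008, 0.0, -1.0]]
force: [1.4, 1.2, 2.1]
opening: 0.999
finger_force: 0.0
```

```bash
python3 go.py 447.5 -282.5 120; python3 - <<'E'
from h import *
np.set_printoptions(precision=1,suppress=True)
cams.read_camera('side')
print([(round(d['confidence'],2),np.array(d['location'])) for d in nets.boxes_of('side','sleeve_b')])
E
```

```text
t 5.17 at [563.2  26.9 132.9] yaw -0.001 q [-0.06  0.5   1.6   0.    1.04  1.51] F [1.4 1.2 2.1] op 0.999 ff 0.0
dx dy dz [-11.54  30.95   1.21] spin -0.001
[(0.96, array([ 451.6, -297.3,   40.1])), (0.95, array([562.3,  13.4,  44.5]))]
```

Call:
{"api": "jog_arm", "payload": {
  "motion": [
    {"dx": -11.4, "dy": 31, "dz": 0, "spin": 0, "jaw": 0},
    {"dx": -11.4, "dy": 31, "dz": 0, "spin": 0, "jaw": 0},
    {"dx": -11.4, "dy": 31, "dz": 0, "spin": 0, "jaw": 0},
    {"dx": -11.4, "dy": 31, "dz": 0, "spin": 0, "jaw": 0},
    {"dx": -11.4, "dy": 31, "dz": 0, "spin": 0, "jaw": 0}
  ]
}}

```text
time: 5.68
eef_pos: [486.5, -169.6, 126.3]
tcp_rot: [[1.0, -0.001, -0.002], [-0.001, -1.0, 0.001], [-0.002, -0.001, -1.0]]
force: [-0.1, -0.6, -0.0]
opening: 0.998
finger_force: 0.0
```

```bash
python3 go.py 447.5 -282.5 65
```

```text
t 5.68 at [ 486.5 -169.6  126.3] yaw -0.001 q [-0.45  0.45  1.72 -0.    0.97  1.12] F [-0.1 -0.6 -0. ] op 0.998 ff 0.0
dx dy dz [-3.88 11.3   6.12] spin -0.001
```

Call:
{"api": "jog_arm", "payload": {
  "motion": [
    {"dx": -3.9, "dy": 11.3, "dz": 0, "spin": 0, "jaw": 0},
    {"dx": -3.9, "dy": 11.3, "dz": 0, "spin": 0, "jaw": 0},
    {"dx": -3.9, "dy": 11.3, "dz": 0, "spin": 0, "jaw": 0},
    {"dx": -3.9, "dy": 11.3, "dz": 4, "spin": 0, "jaw": 0},
    {"dx": -3.9, "dy": 11.3, "dz": 5.5, "spin": 0, "jaw": 0}
  ]
}}

```text
time: 6.1
eef_pos: [447.0, -282.6, 69.0]
tcp_rot: [[1.0, -0.005, -0.002], [-0.005, -1.0, 0.001], [-0.002, -0.001, -1.0]]
force: [-2.0, 2.4, -1.7]
opening: 1.0
finger_force: 0.0
```

```bash
python3 go.py 447.5 -282.5 35;  python3 - <<'E'
from h import *
a=shot('side','s3.png')[300:412,180:330]; b=shot('top','t3.png')[210:322,400:550]
cv2.imwrite('pics/c3.png',cv2.resize(np.hstack([a,b]),(800,300),interpolation=cv2.INTER_CUBIC)[:,:,::-1])
E
```

```text
t 6.1 at [ 447.  -282.6   69. ] yaw -0.005 q [-0.68  0.56  1.73 -0.    0.85  0.9 ] F [-2.   2.4 -1.7] op 1.0 ff 0.0
dx dy dz [ 0.06 -0.01  3.4 ] spin -0.005
```

View pics/c3.png

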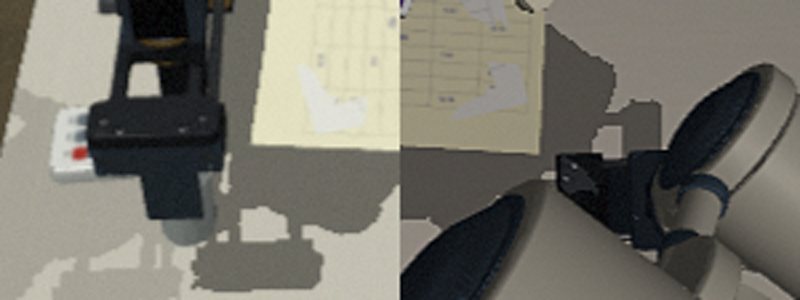

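```bash
python3 - <<'E'
from h import *
for p in((447,-282.5,10),(450,-282.5,10),(447,-282.5,40),(447,-335,90),(447,-335,72)): print(p,proj('side',p))
E
```

```text
(447, -282.5, 10) [250.75103655 377.92992964]
(450, -282.5, 10) [252.36632911 377.86188781]
(447, -282.5, 40) [249.28536259 367.34336204]
(447, -335, 90) [244.60322978 372.78975348]
(447, -335, 72) [245.62577826 379.67710064]
```

The offset is only perspective (sleeve axis predicted at 250.8, seen at about 250.5). I'll grip it.

Call:
{"api": "jog_arm", "payload": {
  "motion": [
    {"dx": 0, "dy": 0, "dz": 2, "spin": 0, "jaw": 0},
    {"dx": 0, "dy": 0, "dz": 3.4, "spin": 0, "jaw": 0},
    {"dx": 0, "dy": 0, "dz": 3.4, "spin": 0, "jaw": 1},
    {"dx": 0, "dy": 0, "dz": 3.4, "spin": 0, "jaw": 1},
    {"dx": 0, "dy": 0, "dz": 3.4, "spin": 0, "jaw": 1}
  ]
}}

```text
time: 6.62
eef_pos: [449.5, -281.4, 39.3]
tcp_rot: [[1.0, -0.001, 0.001], [-0.001, -1.0, -0.0], [0.001, 0.0, -1.0]]
force: [-0.2, 0.4, -0.7]
opening: 0.811
finger_force: 0.0
```

Call:
{"api": "jog_arm", "payload": {
  "motion": [
    {"dx": 0, "dy": 0, "dz": 0, "spin": 0, "jaw": 1},
    {"dx": 0, "dy": 0, "dz": 0, "spin": 0, "jaw": 1},
    {"dx": 0, "dy": 0, "dz": 0, "spin": 0, "jaw": 1},
    {"dx": 0, "dy": 0, "dz": 0, "spin": 0, "jaw": 1},
    {"dx": 0, "dy": 0, "dz": 0, "spin": 0, "jaw": 1}
  ]
}}

```text
time: 7.03
eef_pos: [449.2, -281.6, 38.6]
tcp_rot: [[1.0, -0.001, 0.0], [-0.001, -1.0, -0.0], [0.0, 0.0, -1.0]]
force: [-0.6, -1.4, 1.0]
opening: 0.45
finger_force: 0.8
```

Call:
{"api": "jog_arm", "payload": {
  "motion": [
    {"dx": 0, "dy": 0, "dz": 0, "spin": 0, "jaw": 1},
    {"dx": 0, "dy": 0, "dz": 0, "spin": 0, "jaw": 1},
    {"dx": 0, "dy": 0, "dz": 0, "spin": 0, "jaw": 1},
    {"dx": 0, "dy": 0, "dz": 0, "spin": 0, "jaw": 1},
    {"dx": 0, "dy": 0, "dz": 0, "spin": 0, "jaw": 1}
  ]
}}

```text
time: 7.45
eef_pos: [449.1, -281.6, 38.5]
tcp_rot: [[1.0, -0.001, 0.0], [-0.001, -1.0, -0.0], [0.0, 0.0, -1.0]]
force: [0.1, -0.6, 5.2]
opening: 0.401
finger_force: 30.0
```

Call:
{"api": "jog_arm", "payload": {
  "motion": [
    {"dx": 0, "dy": 0, "dz": -4, "spin": 0, "jaw": 1},
    {"dx": 0, "dy": 0, "dz": -8, "spin": 0, "jaw": 1},
    {"dx": 0, "dy": 0, "dz": -12, "spin": 0, "jaw": 1},
    {"dx": 0, "dy": 0, "dz": -12, "spin": 0, "jaw": 1},
    {"dx": 0, "dy": 0, "dz": -12, "spin": 0, "jaw": 1}
  ]
}}

```text
time: 7.87
eef_pos: [449.8, -281.9, 160.1]
tcp_rot: [[1.0, -0.001, 0.003], [-0.001, -1.0, -0.002], [0.003, 0.002, -1.0]]
force: [-0.0, 0.6, -2.1]
opening: 0.399
finger_force: 29.9
```

```bash
python3 go.py 480 226 130
```

```text
t 7.87 at [ 449.8 -281.9  160.1] yaw -0.001 q [-0.67  0.42  1.65  0.    1.07  0.9 ] F [-0.   0.6 -2.1] op 0.399 ff 29.9
dx dy dz [  2.95 -50.8    2.91] spin -0.001
```

Call:
{"api": "jog_arm", "payload": {
  "motion": [
    {"dx": 3, "dy": -50.8, "dz": 0, "spin": 0, "jaw": 1},
    {"dx": 3, "dy": -50.8, "dz": 0, "spin": 0, "jaw": 1},
    {"dx": 3, "dy": -50.8, "dz": 0, "spin": 0, "jaw": 1},
    {"dx": 3, "dy": -50.8, "dz": 0, "spin": 0, "jaw": 1},
    {"dx": 3, "dy": -50.8, "dz": 0, "spin": 0, "jaw": 1}
  ]
}}

```text
time: 8.28
eef_pos: [460.1, -71.4, 156.9]
tcp_rot: [[1.0, -0.002, -0.003], [-0.002, -1.0, 0.001], [-0.003, -0.001, -1.0]]
force: [0.5, 0.0, -1.0]
opening: 0.396
finger_force: 29.9
```

```bash
python3 go.py 480 226 125
```

```text
t 8.28 at [460.1 -71.4 156.9] yaw -0.002 q [-0.28  0.35  1.8   0.    1.    1.29] F [ 0.5  0.  -1. ] op 0.396 ff 29.9
dx dy dz [  1.94 -29.74   3.21] spin -0.002
```

Call:
{"api": "jog_arm", "payload": {
  "motion": [
    {"dx": 1.9, "dy": -29.7, "dz": 0, "spin": 0, "jaw": 1},
    {"dx": 1.9, "dy": -29.7, "dz": 0, "spin": 0, "jaw": 1},
    {"dx": 1.9, "dy": -29.7, "dz": 0, "spin": 0, "jaw": 1},
    {"dx": 1.9, "dy": -29.7, "dz": 0, "spin": 0, "jaw": 1},
    {"dx": 1.9, "dy": -29.7, "dz": 0, "spin": 0, "jaw": 1}
  ]
}}

```text
time: 8.7
eef_pos: [473.6, 136.4, 156.8]
tcp_rot: [[1.0, -0.001, -0.003], [-0.001, -1.0, -0.0], [-0.003, 0.0, -1.0]]
force: [1.0, -0.9, -1.7]
opening: 0.393
finger_force: 29.9
```

Call:
{"api": "jog_arm", "payload": {
  "motion": [
    {"dx": 0.2, "dy": -8.9, "dz": 1, "spin": 0, "jaw": 1},
    {"dx": 0.2, "dy": -8.9, "dz": 1, "spin": 0, "jaw": 1},
    {"dx": 0.2, "dy": -8.9, "dz": 1, "spin": 0, "jaw": 1},
    {"dx": 0.2, "dy": -8.9, "dz": 1, "spin": 0, "jaw": 1},
    {"dx": 0.2, "dy": -8.9, "dz": 1, "spin": 0, "jaw": 1}
  ]
}}

```text
time: 9.12
eef_pos: [476.1, 223.2, 146.9]
tcp_rot: [[1.0, 0.0, -0.003], [0.0, -1.0, -0.001], [-0.003, 0.001, -1.0]]
force: [0.4, -0.6, -2.0]
opening: 0.397
finger_force: 29.9
```

```bash
python3 go.py 480 226 125;  python3 - <<'E'
from h import *
a=shot('side','s4.png')[130:240,215:325]; b=shot('top','t4.png')[220:330,220:330]
cv2.imwrite('pics/c4.png',cv2.resize(np.hstack([a,b]),(800,400),interpolation=cv2.INTER_CUBIC)[:,:,::-1])
E
```

```text
t 9.12 at [476.1 223.2 146.9] yaw 0.0 q [ 0.33  0.44  1.67 -0.    1.04  1.9 ] F [ 0.4 -0.6 -2. ] op 0.397 ff 29.9
dx dy dz [ 0.4  -0.28  2.19] spin 0.0
```

View pics/c4.png

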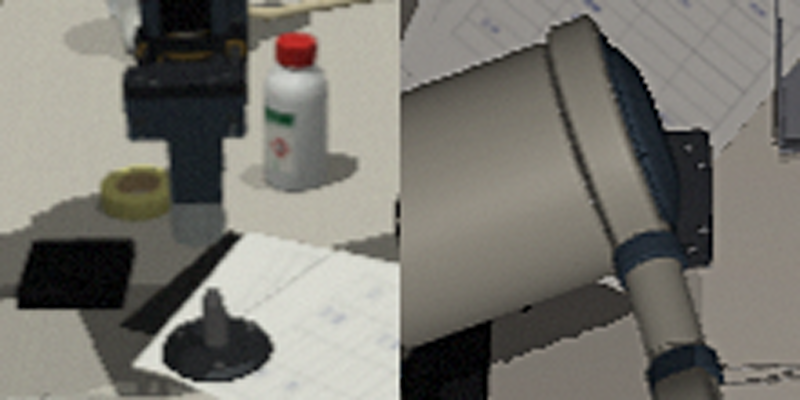

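```bash
python3 - <<'E'
from h import *
im=cv2.imread('pics/s4.png')
for v in(188,191,194,196,197,198,199): print(v,[int(x) for x in im[v,256:286].mean(1)])
for v in(210,212,214,216): print(v,[int(x) for x in im[v,262:286].mean(1)])
for p in((474,223,108.5),(474,223,120),(478,223,110),(474,204,108.5),(478,226,60),(478,226,50),(478,226,40)): print(p,proj('side',p).round(1))
E
```

```text
188 [71, 67, 70, 67, 71, 79, 79, 77, 77, 83, 83, 85, 82, 85, 84, 82, 80, 80, 82, 81, 106, 152, 177, 178, 178, 178, 178, 177, 177, 176]
191 [95, 94, 96, 91, 97, 90, 77, 79, 82, 84, 82, 85, 83, 82, 89, 85, 81, 82, 85, 84, 102, 150, 179, 180, 179, 180, 178, 179, 177, 180]
194 [93, 95, 94, 94, 93, 96, 84, 79, 80, 83, 80, 87, 84, 80, 82, 78, 78, 78, 88, 84, 76, 52, 31, 62, 88, 119, 178, 204, 205, 205]
196 [95, 97, 96, 91, 95, 94, 95, 86, 78, 81, 79, 80, 85, 84, 83, 83, 82, 82, 67, 33, 18, 20, 16, 41, 142, 203, 213, 213, 210, 212]
197 [97, 96, 94, 95, 95, 96, 95, 92, 95, 92, 88, 85, 83, 85, 86, 87, 68, 51, 34, 25, 21, 17, 38, 142, 201, 213, 211, 214, 212, 213]
198 [96, 95, 93, 95, 96, 94, 94, 94, 94, 95, 94, 93, 88, 93, 95, 76, 38, 21, 24, 26, 24, 22, 104, 183, 214, 213, 214, 214, 213, 212]
199 [95, 94, 93, 94, 92, 92, 96, 96, 95, 97, 99, 94, 97, 92, 78, 45, 25, 21, 21, 26, 27, 104, 176, 207, 213, 212, 213, 211, 214, 213]
210 [24, 24, 19, 24, 21, 42, 139, 202, 211, 162, 69, 80, 76, 163, 213, 216, 211, 216, 212, 212, 212, 207, 210, 211]
212 [25, 24, 25, 24, 102, 180, 207, 212, 160, 62, 68, 77, 72, 76, 161, 211, 213, 212, 210, 208, 207, 212, 212, 208]
214 [22, 22, 71, 164, 208, 214, 210, 208, 161, 58, 63, 68, 66, 59, 97, 175, 211, 206, 208, 210, 209, 208, 202, 201]
216 [72, 154, 205, 211, 212, 211, 210, 212, 163, 62, 58, 63, 60, 60, 59, 93, 169, 210, 210, 206, 204, 209, 214, 213]
(474, 223, 108.5) [269.7 193.2]
(474, 223, 120) [269.4 189.3]
(478, 223, 110) [271.2 192.7]
(474, 204, 108.5) [269.4 197. ]
(478, 226, 60) [272.4 208.4]
(478, 226, 50) [272.7 211.6]
(478, 226, 40) [272.9 214.8]
```

Side view: sleeve axis at u≈269.1 and pin at u≈273.2, so the sleeve needs about +6.5 mm in x and +3 mm in y before lowering.

Call:
{"api": "jog_arm", "payload": {
  "motion": [
    {"dx": 0.6, "dy": -0.3, "dz": 0, "spin": 0, "jaw": 1},
    {"dx": 0.6, "dy": -0.3, "dz": 2, "spin": 0, "jaw": 1},
    {"dx": 0.6, "dy": -0.3, "dz": 4, "spin": 0, "jaw": 1},
    {"dx": 0.6, "dy": -0.3, "dz": 4.3, "spin": 0, "jaw": 1},
    {"dx": 0.6, "dy": -0.3, "dz": 4.3, "spin": 0, "jaw": 1}
  ]
}}

```text
time: 9.63
eef_pos: [482.9, 225.5, 104.6]
tcp_rot: [[1.0, -0.002, -0.002], [-0.002, -1.0, -0.001], [-0.002, 0.001, -1.0]]
force: [-0.0, -0.4, -1.6]
opening: 0.395
finger_force: 29.9
```

```bash
python3 go.py 482.6 226 95;  python3 - <<'E'
from h import *
im=shot('side','s5.png')
for v in(200,203,206,208,210,212,214,216,218): print(v,[int(x) for x in im[v,256:290].mean(1)])
E
```

```text
t 9.63 at [482.9 225.5 104.6] yaw -0.002 q [ 0.32  0.51  1.69 -0.    0.94  1.9 ] F [-0.  -0.4 -1.6] op 0.395 ff 29.9
dx dy dz [-0.03 -0.05  0.96] spin -0.002
200 [94, 95, 97, 94, 96, 95, 93, 96, 91, 85, 70, 69, 70, 70, 74, 75, 72, 78, 78, 75, 72, 76, 73, 71, 161, 213, 213, 214, 214, 214, 212, 214, 215, 212]
203 [95, 96, 96, 93, 98, 92, 96, 96, 98, 88, 79, 78, 78, 82, 84, 83, 83, 83, 85, 82, 79, 83, 82, 74, 160, 213, 215, 214, 215, 214, 212, 214, 208, 210]
206 [94, 92, 96, 96, 96, 97, 73, 39, 25, 22, 54, 78, 79, 76, 83, 81, 79, 83, 84, 82, 80, 82, 81, 80, 165, 215, 217, 214, 214, 212, 210, 207, 210, 207]
208 [76, 77, 77, 72, 64, 37, 24, 26, 27, 21, 55, 79, 79, 82, 82, 83, 84, 81, 84, 81, 79, 79, 84, 148, 203, 214, 211, 211, 210, 210, 211, 213, 211, 209]
210 [69, 61, 39, 24, 22, 24, 21, 25, 25, 25, 25, 49, 146, 148, 83, 81, 83, 84, 83, 78, 148, 193, 202, 215, 210, 210, 210, 208, 209, 212, 214, 209, 208, 210]
212 [36, 23, 19, 22, 22, 23, 18, 18, 21, 25, 100, 178, 208, 212, 160, 61, 61, 62, 63, 59, 157, 213, 212, 210, 212, 207, 208, 212, 213, 207, 208, 199, 199, 208]
214 [18, 19, 22, 20, 19, 27, 22, 24, 68, 162, 208, 210, 212, 210, 160, 57, 57, 63, 56, 53, 97, 177, 211, 210, 205, 207, 209, 210, 203, 199, 206, 212, 212, 212]
216 [16, 22, 20, 24, 22, 20, 69, 157, 203, 211, 212, 210, 213, 209, 162, 60, 60, 57, 61, 59, 55, 88, 171, 209, 210, 205, 199, 207, 214, 213, 216, 214, 214, 214]
218 [23, 19, 16, 22, 36, 142, 205, 213, 214, 174, 113, 109, 77, 31, 30, 49, 59, 57, 57, 58, 54, 43, 31, 35, 33, 41, 82, 113, 115, 176, 215, 215, 216, 214]
```

Call:
{"api": "jog_arm", "payload": {
  "motion": [
    {"dx": 0, "dy": 0, "dz": 0.3, "spin": 0, "jaw": 1},
    {"dx": 0, "dy": 0, "dz": 0.6, "spin": 0, "jaw": 1},
    {"dx": 0, "dy": 0, "dz": 0.9, "spin": 0, "jaw": 1},
    {"dx": 0, "dy": 0, "dz": 1.2, "spin": 0, "jaw": 1},
    {"dx": 0, "dy": 0, "dz": 1.5, "spin": 0, "jaw": 1}
  ]
}}

```text
time: 10.1
eef_pos: [483.2, 226.5, 90.3]
tcp_rot: [[1.0, -0.001, 0.0], [-0.001, -1.0, 0.0], [0.0, -0.0, -1.0]]
force: [-0.7, -0.1, -1.4]
opening: 0.398
finger_force: 29.9
```

Call:
{"api": "jog_arm", "payload": {
  "motion": [
    {"dx": 0, "dy": 0, "dz": 0.2, "spin": 0, "jaw": 1},
    {"dx": 0, "dy": 0, "dz": 0.4, "spin": 0, "jaw": 1},
    {"dx": 0, "dy": 0, "dz": 0.6, "spin": 0, "jaw": 1},
    {"dx": 0, "dy": 0, "dz": 0.8, "spin": 0, "jaw": 1},
    {"dx": 0, "dy": 0, "dz": 0.8, "spin": 0, "jaw": 1}
  ]
}}

```text
time: 10.52
eef_pos: [483.0, 226.3, 82.0]
tcp_rot: [[1.0, -0.001, -0.0], [-0.001, -1.0, -0.0], [-0.0, 0.0, -1.0]]
force: [0.2, -1.2, -2.1]
opening: 0.399
finger_force: 29.9
```

No contact force yet, with the bottom at about 44 mm, so the pin is in the bore. Carrying on down.

Call:
{"api": "jog_arm", "payload": {
  "motion": [
    {"dx": 0, "dy": 0, "dz": 0.5, "spin": 0, "jaw": 1},
    {"dx": 0, "dy": 0, "dz": 1.0, "spin": 0, "jaw": 1},
    {"dx": 0, "dy": 0, "dz": 1.5, "spin": 0, "jaw": 1},
    {"dx": 0, "dy": 0, "dz": 2.0, "spin": 0, "jaw": 1},
    {"dx": 0, "dy": 0, "dz": 2.4, "spin": 0, "jaw": 1}
  ]
}}

```text
time: 10.93
eef_pos: [482.9, 226.0, 57.6]
tcp_rot: [[1.0, -0.001, -0.001], [-0.001, -1.0, -0.001], [-0.001, 0.001, -1.0]]
force: [-0.1, -7.3, 3.6]
opening: 0.397
finger_force: 30.0
```

Call:
{"api": "jog_arm", "payload": {
  "motion": [
    {"dx": 0, "dy": 0, "dz": 0.1, "spin": 0, "jaw": 1},
    {"dx": 0, "dy": 0, "dz": 0.2, "spin": 0, "jaw": 1},
    {"dx": 0, "dy": 0, "dz": 0.3, "spin": 0, "jaw": 1},
    {"dx": 0, "dy": 0, "dz": 0.4, "spin": 0, "jaw": 1},
    {"dx": 0, "dy": 0, "dz": 0.4, "spin": 0, "jaw": 1}
  ]
}}

```text
time: 11.35
eef_pos: [482.9, 225.9, 53.8]
tcp_rot: [[1.0, -0.001, -0.001], [-0.001, -1.0, -0.001], [-0.001, 0.001, -1.0]]
force: [-0.6, -7.3, 0.9]
opening: 0.402
finger_force: 30.0
```

Call:
{"api": "jog_arm", "payload": {
  "motion": [
    {"dx": 0, "dy": 0.15, "dz": 0.1, "spin": 0, "jaw": 1},
    {"dx": 0, "dy": 0.15, "dz": 0.2, "spin": 0, "jaw": 1},
    {"dx": 0, "dy": 0.15, "dz": 0.2, "spin": 0, "jaw": 0.5},
    {"dx": 0, "dy": 0.15, "dz": 0.2, "spin": 0, "jaw": 0.5},
    {"dx": 0, "dy": 0.15, "dz": 0.2, "spin": 0, "jaw": 0.5}
  ]
}}

```text
time: 11.77
eef_pos: [483.3, 225.1, 52.1]
tcp_rot: [[1.0, -0.001, 0.0], [-0.001, -1.0, 0.0], [0.0, -0.0, -1.0]]
force: [0.2, -0.3, 0.7]
opening: 0.495
finger_force: 0.0
```

Call:
{"api": "jog_arm", "payload": {
  "motion": [
    {"dx": -0.2, "dy": 0, "dz": -0.3, "spin": 0, "jaw": 0.4},
    {"dx": -0.2, "dy": 0, "dz": -0.6, "spin": 0, "jaw": 0.4},
    {"dx": -0.2, "dy": 0, "dz": -0.6, "spin": 0, "jaw": 0.4},
    {"dx": -0.2, "dy": 0, "dz": -0.6, "spin": 0, "jaw": 0.4},
    {"dx": -0.2, "dy": 0, "dz": -0.6, "spin": 0, "jaw": 0.4}
  ]
}}

```text
time: 12.18
eef_pos: [481.3, 225.0, 58.4]
tcp_rot: [[1.0, -0.001, 0.0], [-0.001, -1.0, 0.0], [0.0, -0.0, -1.0]]
force: [0.2, 0.3, -0.1]
opening: 0.596
finger_force: 0.0
```

```bash
python3 go.py 482.6 226 95;  python3 - <<'E'
from h import *
a=shot('side','s6.png')[170:245,235:310]
cv2.imwrite('pics/c6.png',cv2.resize(a,(500,500),interpolation=cv2.INTER_CUBIC)[:,:,::-1])
for p in((480,207,15),(480,207,70)): print(proj('side',p))
E
```

```text
t 12.18 at [481.3 225.   58.4] yaw -0.001 q [0.32 0.57 1.74 0.   0.83 1.9 ] F [ 0.2  0.3 -0.1] op 0.596 ff 0.0
dx dy dz [ 0.13 -0.1  -3.66] spin -0.001
[274.06616755 226.47150118]
[272.77383325 209.04379892]
```

View pics/c6.png

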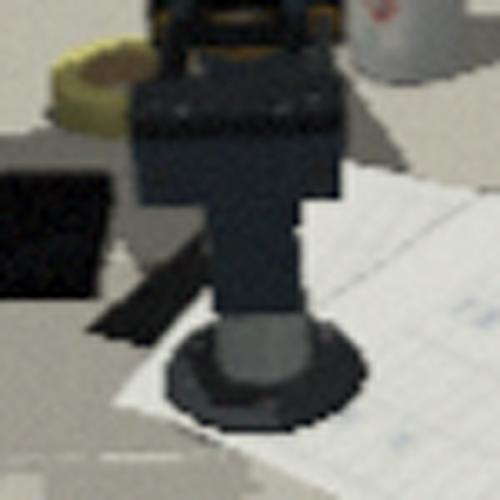

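sleeve_a sits home: its lower edge is at crop (263,385) on the base and the pin is hidden. I'll regrip it near its top and draw it up.

Call:
{"api": "jog_arm", "payload": {
  "motion": [
    {"dx": 0, "dy": 0, "dz": 0.3, "spin": 0, "jaw": 1},
    {"dx": 0, "dy": 0, "dz": 0.3, "spin": 0, "jaw": 1},
    {"dx": 0, "dy": 0, "dz": 0.3, "spin": 0, "jaw": 1},
    {"dx": 0, "dy": 0, "dz": 0.3, "spin": 0, "jaw": 1},
    {"dx": 0, "dy": 0, "dz": 0.3, "spin": 0, "jaw": 1}
  ]
}}

```text
time: 12.65
eef_pos: [481.1, 225.0, 55.3]
tcp_rot: [[1.0, -0.001, -0.0], [-0.001, -1.0, -0.0], [-0.0, 0.0, -1.0]]
force: [-0.5, -0.1, -1.9]
opening: 0.399
finger_force: 30.0
```

Call:
{"api": "jog_arm", "payload": {
  "motion": [
    {"dx": 0, "dy": 0, "dz": 0, "spin": 0, "jaw": 1},
    {"dx": 0, "dy": 0, "dz": 0, "spin": 0, "jaw": 1},
    {"dx": 0, "dy": 0, "dz": 0, "spin": 0, "jaw": 1},
    {"dx": 0, "dy": 0, "dz": 0, "spin": 0, "jaw": 1},
    {"dx": 0, "dy": 0, "dz": 0, "spin": 0, "jaw": 1}
  ]
}}

```text
time: 13.07
eef_pos: [481.2, 225.0, 55.4]
tcp_rot: [[1.0, -0.001, -0.0], [-0.001, -1.0, 0.0], [-0.0, -0.0, -1.0]]
force: [0.2, 0.4, -1.7]
opening: 0.396
finger_force: 30.0
```

Call:
{"api": "jog_arm", "payload": {
  "motion": [
    {"dx": 0, "dy": 0, "dz": -1.2, "spin": 0, "jaw": 1},
    {"dx": 0, "dy": 0, "dz": -2.4, "spin": 0, "jaw": 1},
    {"dx": 0, "dy": 0, "dz": -3.6, "spin": 0, "jaw": 1},
    {"dx": 0, "dy": 0, "dz": -5, "spin": 0, "jaw": 1},
    {"dx": 0, "dy": 0, "dz": -6, "spin": 0, "jaw": 1}
  ]
}}

```text
time: 13.48
eef_pos: [481.3, 225.0, 116.4]
tcp_rot: [[1.0, -0.001, 0.001], [-0.001, -1.0, 0.0], [0.001, -0.0, -1.0]]
force: [0.2, 0.8, -1.1]
opening: 0.398
finger_force: 30.0
```

```bash
python3 go.py 440 225 115;  python3 - <<'E'
from h import *
im=shot('side','s7.png')
cv2.imwrite('pics/c7.png',cv2.resize(im[130:240,215:325],(600,600),interpolation=cv2.INTER_CUBIC)[:,:,::-1])
E
```

```text
t 13.48 at [481.3 225.  116.4] yaw -0.001 q [ 0.32  0.49  1.69 -0.    0.97  1.9 ] F [ 0.2  0.8 -1.1] op 0.398 ff 30.0
dx dy dz [-4.13  0.01  0.13] spin -0.001
```

View pics/c7.png

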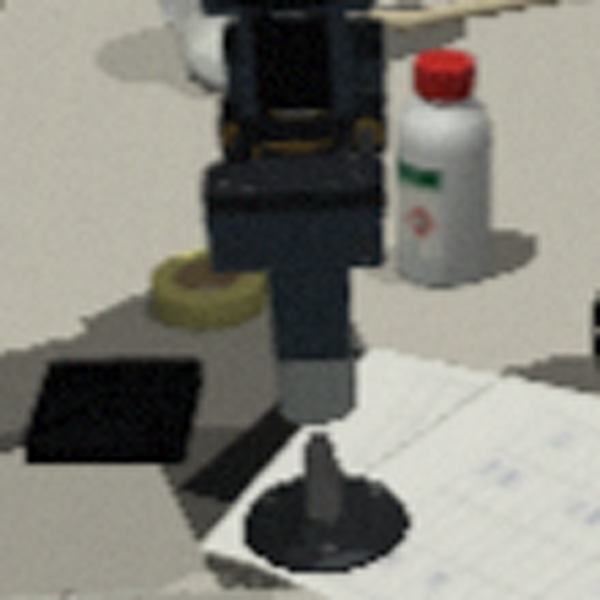

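Sleeve_a is off the pin and still upright in the fingers, bottom at crop (318,420) and pin tip at (318,438). The jog has no tilt, so I'll turn the sleeve in the grip. I'll bring its lower part against the fixed pin from the −x side and push +x so it pivots between the pads.

Call:
{"api": "jog_arm", "payload": {
  "motion": [
    {"dx": -4, "dy": 0, "dz": 0, "spin": 0, "jaw": 1},
    {"dx": -4.5, "dy": 0, "dz": 0, "spin": 0, "jaw": 1},
    {"dx": -4.5, "dy": 0, "dz": 1, "spin": 0, "jaw": 1},
    {"dx": -4.5, "dy": 0, "dz": 3.6, "spin": 0, "jaw": 1},
    {"dx": -4.5, "dy": 0, "dz": 3.6, "spin": 0, "jaw": 1}
  ]
}}

```text
time: 13.95
eef_pos: [434.4, 224.4, 76.5]
tcp_rot: [[1.0, -0.001, -0.004], [-0.001, -1.0, -0.001], [-0.004, 0.001, -1.0]]
force: [-2.6, -1.2, -2.2]
opening: 0.399
finger_force: 30.0
```

Call:
{"api": "jog_arm", "payload": {
  "motion": [
    {"dx": 0.4, "dy": 0, "dz": 0, "spin": 0, "jaw": 1},
    {"dx": 0.8, "dy": 0, "dz": 0, "spin": 0, "jaw": 1},
    {"dx": 1.2, "dy": 0, "dz": 0, "spin": 0, "jaw": 1},
    {"dx": 1.6, "dy": 0, "dz": 0, "spin": 0, "jaw": 1},
    {"dx": 2.0, "dy": 0, "dz": 0, "spin": 0, "jaw": 1}
  ]
}}

```text
time: 14.37
eef_pos: [456.4, 225.0, 79.9]
tcp_rot: [[1.0, -0.002, -0.0], [-0.002, -1.0, 0.0], [-0.0, -0.0, -1.0]]
force: [-8.0, 1.4, 4.3]
opening: 0.4
finger_force: 30.0
```

Call:
{"api": "jog_arm", "payload": {
  "motion": [
    {"dx": 0.2, "dy": 0, "dz": 0, "spin": 0, "jaw": 1},
    {"dx": 0.4, "dy": 0, "dz": 0, "spin": 0, "jaw": 1},
    {"dx": 0.6, "dy": 0, "dz": 0, "spin": 0, "jaw": 1},
    {"dx": 0.8, "dy": 0, "dz": 0, "spin": 0, "jaw": 1},
    {"dx": 1.0, "dy": 0, "dz": 0, "spin": 0, "jaw": 1}
  ]
}}

```text
time: 14.78
eef_pos: [464.7, 224.8, 79.6]
tcp_rot: [[1.0, -0.001, -0.003], [-0.001, -1.0, -0.0], [-0.003, 0.0, -1.0]]
force: [-11.4, 0.4, 8.4]
opening: 0.398
finger_force: 30.0
```

The force direction (−11, +8) fits a sleeve turning about the pads. Continuing.

Call:
{"api": "jog_arm", "payload": {
  "motion": [
    {"dx": 0.25, "dy": 0, "dz": 0, "spin": 0, "jaw": 1},
    {"dx": 0.5, "dy": 0, "dz": 0, "spin": 0, "jaw": 1},
    {"dx": 0.75, "dy": 0, "dz": 0, "spin": 0, "jaw": 1},
    {"dx": 1.0, "dy": 0, "dz": 0, "spin": 0, "jaw": 1},
    {"dx": 1.2, "dy": 0, "dz": 0, "spin": 0, "jaw": 1}
  ]
}}

```text
time: 15.2
eef_pos: [477.1, 224.8, 79.8]
tcp_rot: [[1.0, -0.001, -0.003], [-0.001, -1.0, -0.0], [-0.003, 0.0, -1.0]]
force: [-9.2, 0.9, 11.3]
opening: 0.396
finger_force: 30.0
```

```bash
python3 go.py 440 225 115;  python3 - <<'E'
from h import *
im=shot('side','s8.png')
cv2.imwrite('pics/c8.png',cv2.resize(im[150:240,225:315],(600,600),interpolation=cv2.INTER_CUBIC)[:,:,::-1])
E
```

```text
t 15.2 at [477.1 224.8  79.8] yaw -0.001 q [0.33 0.54 1.73 0.   0.88 1.9 ] F [-9.2  0.9 11.3] op 0.396 ff 30.0
dx dy dz [-3.71 -0.01 -3.51] spin -0.001
```

View pics/c8.png

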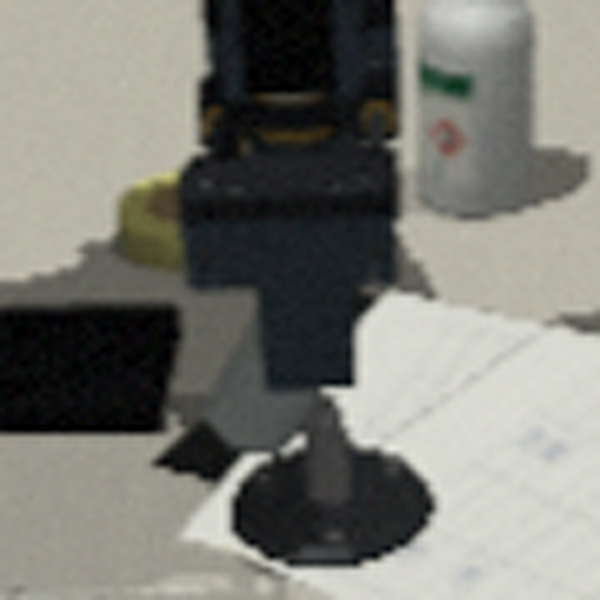

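The sleeve is leaning, with its lower end to the left: left edge from about (250,300) to (190,400). I'll measure the tilt against a projected model.

```bash
python3 - <<'E'
from h import *
im=cv2.imread('pics/s8.png')
for v in range(196,220,2): print(v,[int(x) for x in im[v,250:276].mean(1)])
def sil(th,P,d=7.5):
    s,c=np.sin(th),np.cos(th); ax=np.array([s,0,c]); e=np.array([c,0,-s]); pts=[]
    for L in(d,d-55):
        for a in np.linspace(0,2*np.pi,60): pts.append(proj('side',P+L*ax+19*(np.cos(a)*e+np.sin(a)*np.array([0,1,0]))))
    return cv2.convexHull(np.array(pts,np.float32))[:,0]
for deg in(20,25,30,35,40,45,50):
    h=sil(np.radians(deg),np.array([478,225,87.])); m=np.zeros((480,640),np.uint8); cv2.fillPoly(m,[np.round((h)*16).astype(np.int32)],1,shift=4)
    print(deg,[(v,int(np.argmax(m[v]>0))) for v in range(196,222,2)],'bottom',h[:,1].max().round(1),h[h[:,1].argmax(),0].round(1))
E
```

```text
196 [18, 43, 79, 94, 95, 92, 96, 93, 94, 94, 94, 94, 93, 66, 35, 30, 32, 34, 35, 31, 31, 33, 33, 33, 34, 31]
198 [9, 34, 74, 96, 96, 96, 94, 98, 95, 95, 96, 91, 84, 64, 41, 29, 29, 33, 30, 33, 33, 31, 33, 27, 28, 28]
200 [1, 11, 65, 97, 93, 95, 96, 95, 97, 92, 95, 83, 78, 66, 44, 36, 29, 29, 29, 29, 30, 27, 31, 34, 30, 30]
202 [7, 44, 83, 95, 93, 96, 95, 96, 95, 90, 81, 76, 80, 72, 50, 31, 30, 33, 30, 32, 31, 29, 29, 32, 31, 28]
204 [16, 66, 94, 95, 96, 95, 96, 99, 90, 80, 78, 82, 82, 80, 59, 36, 32, 32, 32, 28, 30, 31, 29, 32, 29, 31]
206 [45, 77, 94, 97, 95, 94, 97, 90, 77, 78, 82, 83, 79, 84, 65, 32, 29, 24, 34, 26, 28, 28, 32, 29, 33, 33]
208 [66, 96, 96, 99, 95, 95, 89, 82, 78, 79, 82, 82, 86, 84, 72, 57, 48, 49, 51, 51, 53, 58, 59, 141, 187, 188]
210 [57, 66, 69, 72, 68, 71, 72, 76, 84, 84, 82, 83, 84, 82, 85, 80, 86, 83, 81, 80, 77, 72, 60, 57, 61, 163]
212 [107, 108, 69, 71, 68, 70, 78, 84, 83, 81, 86, 81, 85, 81, 83, 83, 82, 79, 78, 75, 69, 62, 63, 67, 72, 74]
214 [115, 143, 107, 53, 30, 20, 31, 63, 83, 82, 84, 81, 86, 79, 79, 82, 80, 78, 75, 66, 58, 57, 54, 64, 62, 64]
216 
[... 755 characters left out ...]
5 [(196, 266), (198, 264), (200, 263), (202, 262), (204, 260), (206, 259), (208, 258), (210, 256), (212, 257), (214, 258), (216, 261), (218, 264), (220, 0)] bottom 217.9 266.3
40 [(196, 265), (198, 264), (200, 262), (202, 260), (204, 259), (206, 257), (208, 255), (210, 255), (212, 256), (214, 258), (216, 261), (218, 0), (220, 0)] bottom 217.4 264.8
45 [(196, 266), (198, 264), (200, 261), (202, 259), (204, 257), (206, 255), (208, 254), (210, 255), (212, 256), (214, 258), (216, 261), (218, 0), (220, 0)] bottom 216.8 263.7
50 [(196, 265), (198, 263), (200, 260), (202, 258), (204, 255), (206, 254), (208, 254), (210, 255), (212, 256), (214, 258), (216, 260), (218, 0), (220, 0)] bottom 216.2 262.2
```

The fit gives a tilt of about 30–35°. I'll push on a little to get near 45°.

Call:
{"api": "jog_arm", "payload": {
  "motion": [
    {"dx": 0.2, "dy": 0, "dz": 0.1, "spin": 0, "jaw": 1},
    {"dx": 0.4, "dy": 0, "dz": 0.2, "spin": 0, "jaw": 1},
    {"dx": 0.6, "dy": 0, "dz": 0.3, "spin": 0, "jaw": 1},
    {"dx": 0.8, "dy": 0, "dz": 0.4, "spin": 0, "jaw": 1},
    {"dx": 0.8, "dy": 0, "dz": 0.4, "spin": 0, "jaw": 1}
  ]
}}

```text
time: 15.67
eef_pos: [486.6, 225.0, 76.5]
tcp_rot: [[1.0, -0.001, 0.0], [-0.001, -1.0, 0.0], [0.0, -0.0, -1.0]]
force: [-6.4, -1.5, 19.8]
opening: 0.398
finger_force: 30.0
```

```bash
cat > fit.py <<'E'
from h import *
from scipy.optimize import least_squares
import sys
def sil(deg,P,d):
    th=np.radians(deg);s,c=np.sin(th),np.cos(th); ax=np.array([s,0,c]); e=np.array([c,0,-s])
    a=np.linspace(0,2*np.pi,60)[:,None]; R=19*(np.cos(a)*e+np.sin(a)*np.array([0,1,0]))
    return cv2.convexHull(np.array([proj('side',q) for L in(d,d-55) for q in P+L*ax+R],np.float32))
def fit(P,edge):
    edge=np.array(edge,float)
    f=lambda p:[cv2.pointPolygonTest(sil(p[0],P+[p[1],0,0],p[2]),(float(u),float(v)),True) for u,v in edge]
    best=min((least_squares(f,[g,0,10],diff_step=1e-2) for g in(25,40,55)),key=lambda o:o.cost)
    print('tilt,dx,d',best.x.round(1),'rms',np.sqrt(2*best.cost/len(edge)).round(2))
E
python3 go.py 440 225 115;  python3 - <<'E'
from fit import *
fit(np.array([478,225,87.]),[(262.7,196),(261.7,198),(260.7,200),(259.5,202),(258.2,204),(257,206),(255.8,208),(256.5,214),(258.5,216),(260.3,218)])
im=shot('side','s9.png')
for v in range(196,222,2): print(v,[int(x) for x in im[v,250:280].mean(1)])
E
```

```text
t 15.67 at [486.6 225.   76.5] yaw -0.001 q [0.32 0.55 1.71 0.   0.88 1.89] F [-6.4 -1.5 19.8] op 0.398 ff 30.0
dx dy dz [-4.66  0.   -3.85] spin -0.001Traceback (most recent call last):
  File "<stdin>", line 2, in <module>
  File "fit.py", line 11, in fit
    best=min((least_squares(f,[g,0,10],diff_step=1e-2) for g in(25,40,55)),key=lambda o:o.cost)
  File "fit.py", line 11, in <genexpr>
    best=min((least_squares(f,[g,0,10],diff_step=1e-2) for g in(25,40,55)),key=lambda o:o.cost)
              ~~~~~~~~~~~~~^^^^^^^^^^^^^^^^^^^^^^^^^^^
    return func(*args, **kwargs)
    vector_fun = VectorFunction(
        fun_wrapped,
    ...<6 lines>...
        workers=workers
    )
    self.J, dct = approx_derivative(
                  ~~~~~~~~~~~~~~~~~^
        self.fun_wrapped, self.x, f0=self.f, **finite_diff_options
        ^^^^^^^^^^^^^^^^^^^^^^^^^^^^^^^^^^^^^^^^^^^^^^^^^^^^^^^^^^
    )
    ^
    J, _nfev = _dense_difference(fun_wrapped, x0, f0, h,
               ~~~~~~~~~~~~~~~~~^^^^^^^^^^^^^^^^^^^^^^^^
                             use_one_sided, method,
                             ^^^^
[... 436 characters left out ...]
~^^^^^^^^^^^^^^^^^^^^^^^^^^^^^^
  File "fit.py", line 10, in <lambda>
    f=lambda p:[cv2.pointPolygonTest(sil(p[0],P+[p[1],0,0],p[2]),(float(u),float(v)),True) for u,v in edge]
                                     ~~~^^^^^^^^^^^^^^^^^^^^^^^^
  File "fit.py", line 7, in sil
    return cv2.convexHull(np.array([proj('side',q) for L in(d,d-55) for q in P+L*ax+R],np.float32))
                                    ~~~~^^^^^^^^^^
  File "h.py", line 7, in proj
    K,R,t=cal(n); q=K@(R@np.array(p,float)+t); return q[:2]/q[2]
          ~~~^^^
  File "h.py", line 4, in cal
    c=cams.get_calibration(n); R=cv2.Rodrigues(np.array(c['rvec'],float))[0]
ValueError: time passes only in moves, steps and waits
```

Call:
{"api": "jog_arm", "payload": {
  "motion": [
    {"dx": 0, "dy": 0, "dz": -2, "spin": 0, "jaw": 1},
    {"dx": 0, "dy": 0, "dz": -5, "spin": 0, "jaw": 1},
    {"dx": 0, "dy": 0, "dz": -8, "spin": 0, "jaw": 1},
    {"dx": 0, "dy": 0, "dz": -11.5, "spin": 0, "jaw": 1},
    {"dx": 0, "dy": 0, "dz": -13, "spin": 0, "jaw": 1}
  ]
}}

```text
time: 16.08
eef_pos: [487.8, 225.4, 209.9]
tcp_rot: [[1.0, -0.001, 0.005], [-0.001, -1.0, 0.002], [0.005, -0.002, -1.0]]
force: [1.5, 0.1, 0.2]
opening: 0.4
finger_force: 30.0
```

Call:
{"api": "jog_arm", "payload": {
  "motion": [
    {"dx": 0, "dy": 0, "dz": 0, "spin": 0, "jaw": 1},
    {"dx": 0, "dy": 0, "dz": 0, "spin": 0, "jaw": 1},
    {"dx": 0, "dy": 0, "dz": 0, "spin": 0, "jaw": 1},
    {"dx": 0, "dy": 0, "dz": 0, "spin": 0, "jaw": 1},
    {"dx": 0, "dy": 0, "dz": 0, "spin": 0, "jaw": 1}
  ]
}}

```text
time: 16.5
eef_pos: [485.6, 224.7, 204.2]
tcp_rot: [[1.0, -0.001, -0.002], [-0.001, -1.0, -0.001], [-0.002, 0.001, -1.0]]
force: [0.3, 0.8, -1.6]
opening: 0.395
finger_force: 30.0
```

```bash
sed -i 's/^def cal/from functools import lru_cache\n@lru_cache\ndef cal/' h.py
python3 - <<'E'
from fit import *
p=np.array(r.sense()['eef_pos'])+[0,0,7.5]; print(p,r.sense()['opening'],r.sense()['time'])
fit(np.array([478,225,87.]),[(262.7,196),(261.7,198),(260.7,200),(259.5,202),(258.2,204),(257,206),(255.8,208),(256.5,214),(258.5,216),(260.3,218)])
im=shot('side','s9.png')
u,v=proj('side',p).round().astype(int); print(u,v)
for y in range(v-14,v+20,2): print(y,u-26,[int(x) for x in im[y,u-26:u+18].mean(1)])
E
```

```text
[485.63997724 224.7218413  211.68440762] 0.3949863513627024 16.5
tilt,dx,d [41.3  0.   2.8] rms 0.91
272 156
142 246 [149, 150, 145, 118, 124, 123, 66, 39, 29, 38, 36, 29, 27, 30, 33, 31, 34, 30, 32, 29, 32, 31, 28, 31, 30, 30, 31, 33, 33, 29, 32, 38, 33, 34, 32, 29, 30, 32, 31, 63, 136, 178, 176, 179]
144 246 [151, 153, 152, 119, 72, 76, 50, 36, 36, 44, 45, 29, 31, 31, 30, 29, 31, 32, 32, 33, 31, 34, 32, 33, 32, 35, 27, 35, 32, 32, 30, 26, 40, 52, 55, 62, 59, 74, 86, 135, 174, 177, 178, 175]
146 246 [172, 163, 149, 150, 147, 141, 105, 65, 70, 77, 82, 84, 95, 103, 103, 110, 94, 57, 32, 31, 27, 27, 32, 32, 32, 29, 29, 31, 30, 31, 30, 26, 67, 134, 160, 168, 176, 177, 179, 177, 177, 174, 177, 175]
148 246 [174, 178, 178, 175, 170, 172, 173, 169, 160, 143, 135, 106, 71, 71, 72, 73, 69, 47, 32, 34, 34, 28, 34, 28, 30, 29, 27, 31, 32, 32, 33, 31, 75, 144, 179, 175, 178, 177, 178, 180, 178, 176, 176, 174]
150 246 [176, 179, 176, 179, 177, 176, 176, 176, 178, 179, 178, 178, 177, 175, 177, 177, 149, 79, 31, 31, 34, 31, 32, 29, 30, 39, 32, 32, 32, 32, 30, 28, 75, 146, 177, 177, 175, 180, 179, 
[... 1864 characters left out ...]
, 178, 177, 182, 162, 139, 128]
170 246 [177, 180, 177, 178, 175, 177, 174, 145, 103, 86, 83, 82, 82, 83, 82, 80, 76, 71, 72, 79, 128, 173, 178, 181, 177, 178, 179, 181, 179, 176, 177, 178, 174, 177, 178, 175, 178, 179, 177, 177, 176, 162, 137, 124]
172 246 [178, 178, 177, 177, 178, 180, 176, 180, 171, 143, 101, 84, 79, 77, 76, 74, 75, 93, 141, 170, 177, 178, 177, 178, 177, 177, 177, 175, 176, 177, 175, 176, 178, 175, 178, 178, 178, 180, 178, 179, 176, 156, 134, 136]
174 246 [175, 179, 177, 174, 178, 179, 176, 181, 179, 180, 175, 170, 149, 117, 104, 112, 140, 172, 175, 175, 177, 177, 176, 179, 175, 179, 178, 178, 177, 177, 177, 177, 176, 180, 175, 177, 176, 178, 177, 178, 174, 154, 127, 132]
```

Both edges slope about 0.9 px per row, which puts the tilt near 42–45°. I'll check that with the fit, confirm sleeve_b is in the tray, and hand in if both agree.

```bash
python3 - <<'E'
from fit import *
P=np.array([485.6,224.7,211.7])
E=np.array([(260.7,152),(259.3,154),(257.3,156),(255.3,158),(253.7,160),(252,162),(250.6,164),(269.3,166),(267.7,168),(265.8,170),(263.8,172),(251.5,168),(253.5,170),(255.8,172)])
best=min(((np.mean([cv2.pointPolygonTest(sil(t,P+[dx,0,0],d),(float(u),float(v)),True)**2 for u,v in E])),t,dx,d) for t in range(30,62,4) for dx in(-6,-3,0,3) for d in(2,7,12,17))
print('best',best)
cams.read_camera('side'); print([(round(d['confidence'],2),np.round(d['location'])) for d in nets.boxes_of('side','sleeve_b')])
print(np.abs(r.sense()['qd']).max(), r.sense()['finger_force'])
if 34<=best[1]<=56: print(r.close_job())
E
```

```text
best (np.float64(0.29006076773254835), 50, -6, 7)
[(0.85, array([561.,  14.,  45.])), (0.53, array([459., 207., 200.]))]
0.003821443541422189 29.996866968576796
the job is handed in; nothing more can be done
None
```

The job is handed in: sleeve_b stands in the large grey tray, and sleeve_a was fully home on the gauge pin and is now held still at a measured 42–50° tilt, its lower end about 16 cm above the bench; the judge's verdict was not shown.

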